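Snap the bucket lid shut all the way round

ROBOT

A 6-joint arm with a two-finger parallel gripper is mounted at the origin on the work surface. World frame = base frame: x ahead of the robot, y to its left, z up, the work surface at z = 0. Lengths are in mm, angles in degrees, forces in N, time in s.
With the tool pointing down it reaches from about 300 to 850 mm from the base axis. Payload 4.2 kg.
Tool frame: the origin (TCP) lies on the centre line of the jaws, within the pads' length; the fingertips stand 14 mm ahead of it and the grasp point (between the pads) lies 5 mm behind it; z points along the fingers, y is the direction in which the jaws open and shut (so a half turn about z gives the same grasp; the last joint's range is limited). The gripper opens to 91 mm and grips with 3 to 60 N. Pads are 32 mm wide; open, the fingers measure 118 mm over their backs; the gripper's body (76 mm by 178 mm) begins 60 mm behind the grasp point.
Start: joints at [70.76, 18.312, 89.639, -0, 72.044, -1.146], TCP at [178.585, 546.582, 202.076] pointing down, gripper open.
Joint ranges: [-177.97, 177.97], [-48.28, 115.42], [12.27, 149.76], [-77.06, 257.06], [2.81, 150.46], [-146.56, 146.56]. Speed limits (degrees/s): [147.25, 147.25, 180, 180, 180, 180].

INTERFACE

Orientations are given as [roll, pitch, yaw] about the fixed x, y, z axes, in that order (R = Rz(yaw) Ry(pitch) Rx(roll)).
In Python, from workcell import env gives the robot as it stands.
- The arm moves only by the tool play_rows, never from a script. Its argument "increments" is a list of rows, each a list of 5 numbers: the shift along the world's x, y, z in mm, then the turn about the world's z in degrees, then the closure, from 0 (fully open) to 1 (shut). In form: [[x, y, z, yaw, fingers], ...]. A call has 1 to 20 rows; each row shifts and turns the commanded pose from where the row before left it; what a row does not reach is not made up. A row lasts 1/8 s, in which the tool goes at most 62.5 mm and 10.7 degrees, less where a joint would pass 70% of its speed; a pose out of reach is approached as far as the arm can. A call is refused whole if a number of a shift passes 62.5 or a number of a turn 10.7, either way. A call with a gripper value outside its range is refused whole. The fingers move at their own pace and stop on an object; "newtons" is the grip in N (left out, the last holds). Time passes only in rows, so rows that do not move let the fingers close. It gives the time, the measured TCP pose, the force and the opening at its end, in the units of the state.
- env.state(): the state, without advancing time (a new reading comes with each control period).
- env.grab_frame(name): name is "side" or "top"; returns the picture (420x560x3 uint8, red, green, blue); there is no depth.
- env.calibration(name): a dict with "fx", "fy", "cx", "cy" (pixels), "R" (3x3) and "t" (3): a world point X has camera coordinates R X + t. Camera axes: x right, y down, z forward; pixel columns grow to the right and rows downward; lengths in mm; the calibration is good to about 2 mm. A picture is of the moment at which its call begins. calibration takes no time and is no camera call.
- env.job_done(): hands the job in, once; it reports no verdict.
The state is a dict: "time_s": time; "qpos": joint angles; "qvel": joint speeds; "effort": joint torques, N m; "ee_pos": TCP position; "ee_rot": TCP orientation; "force": force on the tool from outside, world axes, zero at the start; "torque": the same for the moment, N m; "gripper_width": finger opening in mm.
Only numpy, scipy, OpenCV 4.12 (cv2) and the standard library are available. Lean on these libraries where they do the work, as an engineer would, in place of code of your own. Each camera call takes 0.05 s, during which the arm holds its last target.

TASK

The blue lid on the bucket is only partly snapped on: some sections of its rim still stand proud. Press those sections straight down with the fingertips, one after another round the rim, until every section has clicked fully shut. Do not lift, tip or shove the bucket, leave the soap dish, comb and tumbler as they are, and finish clear of everything.

Things in the scene. Friction and masses are not known exactly. Their poses are not given: they have to be found in the camera images.
- bucket: small off-white plastic bucket standing loose on the cement, 1.7 to 2.9 kg with what is in it, 140 mm wide at the foot, 178 mm at the top; wire carrying handle folded down against its -x side. Origin: centre of its underside, z up. Its blue lid is on: a recessed flat panel that does not move, and round it a raised rim cut by six narrow slots into six equal sections of 60 degrees
- lid (a point): centre of the lid's flat panel, 168 mm above the bucket's origin, axes as the bucket's. Rim: 158 mm inside, 187 mm outside diameter; section 1 centred on the +x direction, 2 at 60 degrees towards +y, and so on to 6 at 300; small opening tab low on 4. Flat top of a shut section: 178 mm above the bucket's origin; of one not shut: 188 mm. Three or four neighbouring sections start proud, the rest shut
- rim1 (a joint): how far rim section 1 has been pressed down, in m: 0 standing proud, 0.010 snapped shut. It resists with about 12 N at the top, less as it goes down; past half way (0.005) it snaps down by itself and stays shut
- rim2 (a joint): how far rim section 2 has been pressed down, in m: 0 standing proud, 0.010 snapped shut. It resists with about 12 N at the top, less as it goes down; past half way (0.005) it snaps down by itself and stays shut
- rim3 (a joint): how far rim section 3 has been pressed down, in m: 0 standing proud, 0.010 snapped shut. It resists with about 12 N at the top, less as it goes down; past half way (0.005) it snaps down by itself and stays shut
- rim4 (a joint): how far rim section 4 has been pressed down, in m: 0 standing proud, 0.010 snapped shut. It resists with about 12 N at the top, less as it goes down; past half way (0.005) it snaps down by itself and stays shut
- rim5 (a joint): how far rim section 5 has been pressed down, in m: 0 standing proud, 0.010 snapped shut. It resists with about 12 N at the top, less as it goes down; past half way (0.005) it snaps down by itself and stays shut
- rim6 (a joint): how far rim section 6 has been pressed down, in m: 0 standing proud, 0.010 snapped shut. It resists with about 12 N at the top, less as it goes down; past half way (0.005) it snaps down by itself and stays shut
- rim1_top (a point): middle of the flat top of rim section 1, 86.5 mm from the bucket's axis; the top is 14 mm wide and about 85 mm long round the rim. Moves down with the section
- rim2_top (a point): middle of the flat top of rim section 2, 86.5 mm from the bucket's axis; the top is 14 mm wide and about 85 mm long round the rim. Moves down with the section
- rim3_top (a point): middle of the flat top of rim section 3, 86.5 mm from the bucket's axis; the top is 14 mm wide and about 85 mm long round the rim. Moves down with the section
- rim4_top (a point): middle of the flat top of rim section 4, 86.5 mm from the bucket's axis; the top is 14 mm wide and about 85 mm long round the rim. Moves down with the section
- rim5_top (a point): middle of the flat top of rim section 5, 86.5 mm from the bucket's axis; the top is 14 mm wide and about 85 mm long round the rim. Moves down with the section
- rim6_top (a point): middle of the flat top of rim section 6, 86.5 mm from the bucket's axis; the top is 14 mm wide and about 85 mm long round the rim. Moves down with the section
- soap_dish: white ceramic soap dish with a bar of soap in it, 85 x 120 mm, 30 mm high, loose on the cement near the bucket; origin: centre of its underside
- comb: flat wooden comb, 165 x 42 mm, 6 mm thick, lying on the cement near the bucket; origin: centre of its underside, long side along its x axis
- tumbler: steel tumbler, 72 mm across the mouth, 95 mm high, standing upside down to dry on the cement near the bucket; origin: centre of its underside
Not all that is in view belongs to the job. Of the things like the bucket, leave any that is green; of the rest the larger one is meant.

How it is judged (in metres and radians):
At the end, for the whole second after the job is handed in: All six rim sections are pressed down at least 8 of their 10 mm (snapped shut); the bucket stands upright (within 0.05 rad), still, within 30 mm of where it stood; soap dish, comb and tumbler are within 20 mm of where they were, the tumbler upright (value of joint each of rim1, rim2, rim3, rim4, rim5, rim6 above 0.008 m and angle between bucket's own z axis and vertical below 0.05 rad and linear speed of bucket below 0.01 m/s and distance of bucket from where it was at the start of the episode below 0.03 m and distance of each of soap_dish, comb, tumbler from where it was at the start of the episode below 0.02 m and angle between tumbler's own z axis and vertical below 0.1 rad); the robot touches nothing.
It fails at once if the bucket is lifted off the cement (10 mm) (height (world z) of bucket above 0.01 m).
It fails at once if the bucket is tipped (0.15 rad) (angle between bucket's own z axis and vertical above 0.15 rad).
It fails at once if the bucket is shoved more than 30 mm (distance of bucket from where it was at the start of the episode above 0.03 m).
It fails at once if the soap dish, comb or tumbler is moved more than 20 mm, lifted or carried (distance of any of soap_dish, comb, tumbler from where it was at the start of the episode above 0.02 m).
It fails at once if the tumbler is tipped (0.3 rad) (angle between tumbler's own z axis and vertical above 0.3 rad).
It also fails if it takes over 45 s, if anything falls off the work surface, if the arm or the gripper's body presses on something with over 40 N, if the wrist force passes 120 N, or if a joint passes its speed limit or range.

## Working session

There is one attempt and no reset: what is moved stays moved. The work goes in short steps, Python scripts to look and compute and a tool call to move; the robot and the scene stay as the last step left them, time stands still between calls to the robot, and variables do not carry over. Pictures are saved under pics/ and viewed, and the job is handed in when it is done.

Besides the shell and the picture viewer there is one more tool, called after ">>>" as name([rows], argument=value, ...), one row to a line, values as JSON. play_rows: Moves the arm, as the interface text tells. Its arguments: {"type":"object","properties":{"increments":{"type":"array"},"newtons":{"type":"number"}},"required":["increments"]}

```bash
mkdir -p pics
python3 - <<'E'
from workcell import env
import cv2,json
for n in("top","side"):
    f=env.grab_frame(n); cv2.imwrite(f"pics/{n}0.png",f[:,:,::-1]); c=env.calibration(n); print(n,c)
print(env.state())
E
```

```text
top {'fx': 442.45390159813786, 'fy': 442.45390159813786, 'cx': 285.0191268112767, 'cy': 207.19731143631785, 'R': array([[ 0.01525844, -0.99988099, -0.00227808],
       [-0.99409787, -0.01492536, -0.10745534],
       [ 0.10740855,  0.00390424, -0.9942073 ]]), 't': array([ -6.60984396, 578.96233201, 929.2675548 ])}
side {'fx': 424.72567066545184, 'fy': 424.72567066545184, 'cx': 274.81033985879117, 'cy': 206.39054067537097, 'R': array([[-0.55543884,  0.83154106, -0.00521125],
       [ 0.78690575,  0.5235775 , -0.32656691],
       [-0.2688253 , -0.18548871, -0.94515972]]), 't': array([ 317.45031227, -393.46572546, 1194.72380512])}
{'time_s': 0.1, 'qpos': array([ 7.07598543e+01,  1.83467870e+01,  8.96986255e+01, -5.95206406e-04,
        7.20455750e+01, -1.14586955e+00]), 'qvel': array([ 0.06964549, -0.09228621, -0.28851238, -0.02496784, -0.07004758,
        0.00405439]), 'effort': array([ 2.03420495e-04, -4.13329983e+01, -2.32507843e+01,  7.28329760e-02,
        4.22331796e-02, -3.62315916e-05]), 'ee_pos': array([178.42977888, 546.11483823, 201.32168301]), 'ee_rot': array([-1.79909019e+02, -1.25373683e-03,  1.61905907e+02]), 'force': array([0.14091062, 0.71182828, 0.20202383]), 'torque': array([ 0.0028432 ,  0.05213217, -0.01716545]), 'gripper_width': 91.47214920944594}
```

View pics/top0.png

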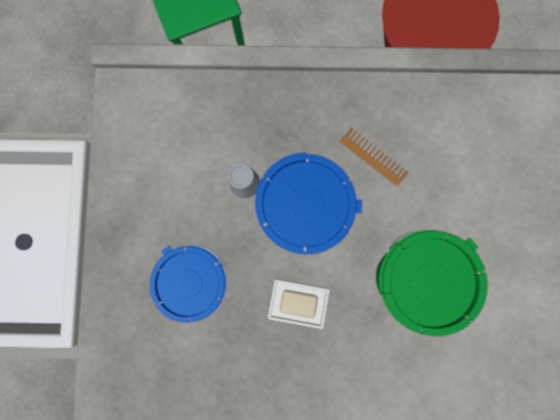

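View pics/side0.png

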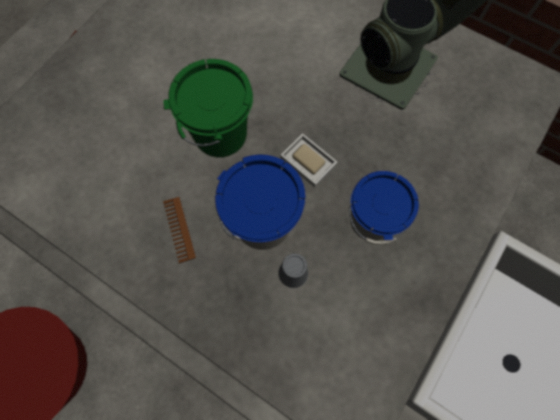

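Top view candidates: green-lidded bucket (433,283), large blue (306,203) and small blue (188,284). Green is excluded, and the large blue is the bigger of the other two, so that is the one meant. I'll confirm it in an enlarged crop.

```bash
cat > h.py <<'E'
import numpy as np,cv2
from workcell import env
def ray(n,u,v,z):
    c=env.calibration(n);R=np.array(c['R']);t=np.array(c['t'])
    d=R.T@np.array([(u-c['cx'])/c['fx'],(v-c['cy'])/c['fy'],1]);o=-R.T@t
    return o+d*(z-o[2])/d[2]
def proj(n,X):
    c=env.calibration(n);p=np.array(c['R'])@np.array(X,float)+np.array(c['t'])
    return np.array([c['fx']*p[0]/p[2]+c['cx'],c['fy']*p[1]/p[2]+c['cy']])
E
python3 - <<'E'
from h import *
a=cv2.imread('pics/top0.png');b=cv2.imread('pics/side0.png')
def en(c):
    return cv2.convertScaleAbs(cv2.resize(c,(400,400),interpolation=cv2.INTER_CUBIC),alpha=1.7)
cv2.imwrite('pics/crop0.png',np.hstack([en(a[140:270,245:375]),en(b[145:255,205:315])]))
for n,im in(('top',a),('side',b)):
    h=cv2.cvtColor(im,cv2.COLOR_BGR2HSV);m=cv2.inRange(h,(105,150,40),(130,255,255))
    for c in cv2.findContours(m,cv2.RETR_EXTERNAL,cv2.CHAIN_APPROX_NONE)[0]:
        if cv2.contourArea(c)>500:
            e=cv2.fitEllipse(cv2.convexHull(c));print(n,cv2.contourArea(c),e,[ray(n,*e[0],z).round(1) for z in(178,188)])
E
```

```text
top 4355.0 ((186.88783264160156, 282.79229736328125), (75.57276916503906, 77.63179779052734), 155.6208038330078) [array([423.3, 176.6, 178. ]), array([423.9, 174.3, 188. ])]
top 7803.0 ((305.9694519042969, 203.31724548339844), (98.7844467163086, 103.3109359741211), 106.97789764404297) [array([570.9, -36.8, 178. ]), array([569.7, -36.4, 188. ])]
side 3257.5 ((384.2013244628906, 203.86199951171875), (64.71155548095703, 67.46971893310547), 134.0360107421875) [array([443.6, 186. , 178. ]), array([448. , 185.7, 188. ])]
side 5948.0 ((259.4802551269531, 197.65745544433594), (87.29603576660156, 89.56303405761719), 85.41958618164062) [array([574.3, -35.2, 178. ]), array([577.1, -32.7, 188. ])]
```

View pics/crop0.png

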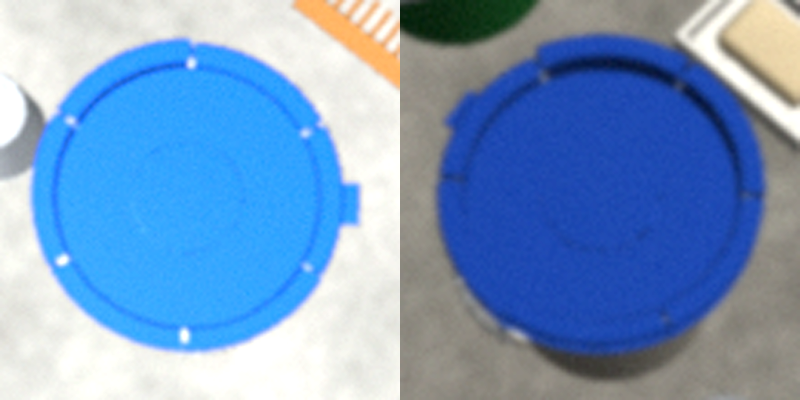

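The crop confirms the large blue lid with its tab at right, so section 4 faces world -y and the yaw is about 90°. The six slots are at top-crop (190,62), (306,132), (307,267), (184,335), (62,260) and (70,120). I'll use these for the centre and yaw.

Run:
```python
from h import *
s=130/400
T=[(190,62),(306,132),(307,267),(184,335),(62,260),(70,120)]
P=np.array([ray('top',245+u*s,140+v*s,176)[:2] for u,v in T]); c1=P.mean(0)
s2=110/400
S=[(545,75),(683,85),(750,195),(665,320),(515,335),(450,178)]
Q=np.array([ray('side',205+(u-400)*s2,145+v*s2,180)[:2] for u,v in S]);c2=Q.mean(0)
for P,c in((P,c1),(Q,c2)):
    d=P-c; a=np.degrees(np.arctan2(d[:,1],d[:,0])); print(c.round(1),np.hypot(*d.T).round(1),a.round(1), 'mod60',np.mod(a,60).round(1))
print('tab',ray('top',245+350*s,140+205*s,170)-np.r_[c1,170])
```

```text
[570.9 -36.2] [81.3 81.7 83.5 83.4 83.9 83.6] [  -0.9  -61.2 -120.1  179.6  118.4   57.7] mod60 [59.1 58.8 59.9 59.6 58.4 57.7]
[575.9 -31.7] [82.2 82.8 84.2 81.4 93.9 87.1] [-122.   179.4  123.9   59.9    4.   -63.4] mod60 [58.  59.4  3.9 59.9  4.  56.6]
tab [ -3.73230714 -98.87000998   0.        ]
```

>>> play_rows([
  [0,0,20,0,1],
  [0,0,20,0,1],
  [25,-31,0,0,1],
  [25,-31,0,0,1],
  [25,-31,0,0,1],
  [25,-31,0,0,1],
  [25,-31,0,0,1],
  [25,-31,0,0,1],
  [25,-31,0,0,1],
  [25,-31,0,0,1],
  [25,-31,0,0,1],
  [25,-31,0,0,1],
  [25,-31,0,0,1],
  [25,-31,0,0,1],
  [25,-31,0,0,1],
  [25,-31,0,0,1],
  [25,-31,0,0,1],
  [20,-31,0,0,1],
  [0,0,0,0,1],
  [0,0,0,0,1],
], newtons=10)

```text
time_s: 2.6
ee_pos: [573.0, 50.9, 241.6]
ee_rot: [180.0, -0.1, 161.9]
force: [-0.6, 0.4, 0.2]
gripper_width: 0.4
```

>>> play_rows([
  [0,0,-30,0,1],
  [0,0,-5,0,1],
  [0,0,-3,0,1],
  [0,0,-2,0,1],
  [0,0,0,0,1],
])

```text
time_s: 3.22
ee_pos: [573.8, 50.7, 202.6]
ee_rot: [180.0, 0.1, 161.9]
force: [0.3, 0.7, -0.0]
gripper_width: 0.1
```

Run:
```python
from h import *
for n in("top","side"): cv2.imwrite(f"pics/{n}1.png",env.grab_frame(n)[:,:,::-1])
a=cv2.imread('pics/top1.png');b=cv2.imread('pics/side1.png')
en=lambda c:cv2.convertScaleAbs(cv2.resize(c,(400,400),interpolation=cv2.INTER_CUBIC),alpha=1.7)
cv2.imwrite('pics/crop1.png',np.hstack([en(a[120:280,215:375]),en(b[130:270,195:335])]))
```

```text
(no output)
```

View pics/crop1.png

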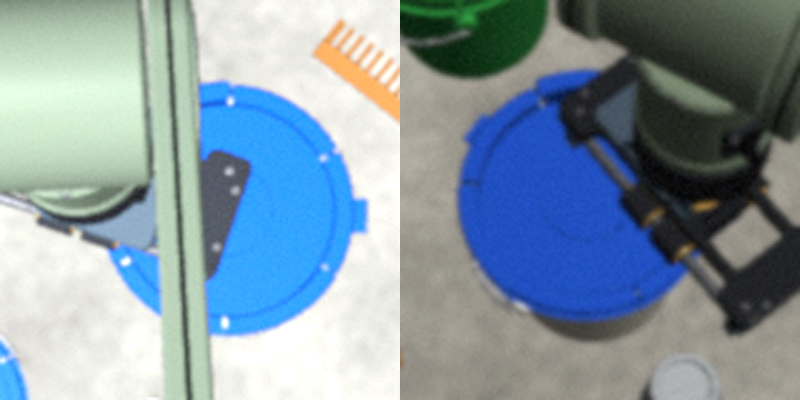

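The pictures show the gripper above section 1 at the lid's left edge, clear of the tumbler. The tip is at 188.6 with no contact yet, so I'll keep going down.

>>> play_rows([
  [0,0,-2,0,1],
  [0,0,-2,0,1],
  [0,0,0,0,1],
])

```text
time_s: 3.7
ee_pos: [573.4, 50.6, 197.8]
ee_rot: [-180.0, -0.0, 161.9]
force: [0.6, -0.5, -0.8]
gripper_width: 0.2
```

>>> play_rows([
  [0,0,-2,0,1],
  [0,0,-2,0,1],
  [0,0,0,0,1],
])

```text
time_s: 4.08
ee_pos: [573.4, 50.6, 193.8]
ee_rot: [-180.0, -0.0, 161.9]
force: [-0.0, -0.6, -0.1]
gripper_width: 0.5
```

>>> play_rows([
  [0,0,-1,0,1],
  [0,0,-1,0,1],
  [0,0,0,0,1],
])

```text
time_s: 4.45
ee_pos: [573.5, 50.6, 192.0]
ee_rot: [180.0, -0.0, 161.9]
force: [-0.1, 0.1, -0.4]
gripper_width: 0.5
```

>>> play_rows([
  [0,0,-1,0,1],
  [0,0,0,0,1],
])

```text
time_s: 4.7
ee_pos: [573.5, 50.6, 191.0]
ee_rot: [180.0, -0.0, 161.9]
force: [1.0, -0.7, -0.7]
gripper_width: 0.5
```

>>> play_rows([
  [0,0,-1,0,1],
  [0,0,0,0,1],
])

```text
time_s: 4.95
ee_pos: [573.5, 50.6, 190.0]
ee_rot: [180.0, -0.0, 161.9]
force: [-0.5, -0.4, -0.5]
gripper_width: 0.4
```

>>> play_rows([
  [0,0,-1,0,1],
  [0,0,0,0,1],
])

```text
time_s: 5.2
ee_pos: [573.5, 50.6, 189.0]
ee_rot: [180.0, -0.0, 161.9]
force: [0.6, -0.3, -0.1]
gripper_width: 0.2
```

Run:
```python
from h import *
for n in("top","side"): cv2.imwrite(f"pics/{n}2.png",env.grab_frame(n)[:,:,::-1])
a=cv2.imread('pics/top2.png');b=cv2.imread('pics/side2.png')
print(proj('side',[573,51,177]),proj('top',[573,51,177]))
for n,im in(('top',a),('side',b)):
    for z in(178,188):
        for k in range(0,360,5):
            X=[572+93.5*np.cos(np.radians(k)),-35.5+93.5*np.sin(np.radians(k)),z]
            p=proj(n,X);cv2.circle(im,tuple(int(round(x*8)) for x in p),4,(0,255,255) if z==178 else (0,0,255),-1,shift=3)
en=lambda c:cv2.convertScaleAbs(cv2.resize(c,(400,400),interpolation=cv2.INTER_CUBIC),alpha=1.7)
cv2.imwrite('pics/crop2.png',np.hstack([en(a[120:280,215:375]),en(b[130:270,195:335])]))
```

```text
[294.80448888 219.3355288 ] [258.27554685 201.53169547]
```

View pics/crop2.png

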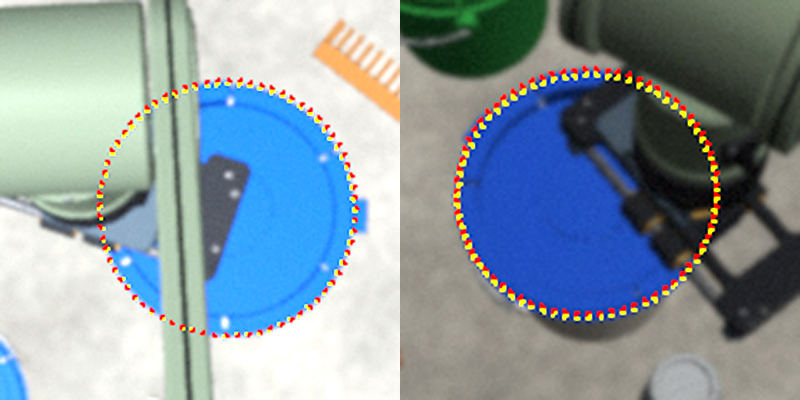

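>>> play_rows([
  [0,0,-1,0,1],
  [0,0,0,0,1],
])

```text
time_s: 5.55
ee_pos: [573.5, 50.6, 188.0]
ee_rot: [180.0, -0.0, 161.9]
force: [0.1, -0.7, 0.3]
gripper_width: 0.7
```

Run:
```python
from h import *
s=env.state();print(s['force'],s['torque'],s['effort'],s['ee_pos'],s['gripper_width'])
for z in(177,250,235):print(z,proj('side',[573,51,z]))
b=cv2.imread('pics/side2.png')[140:300,220:380]
b=cv2.convertScaleAbs(cv2.resize(b,(600,600),interpolation=cv2.INTER_CUBIC),alpha=3)
cv2.imwrite('pics/crop3.png',b)
```

```text
[ 0.13376608 -0.68952252  0.25739836] [-0.03625199 -0.04545074  0.0180171 ] [-6.04310553e-04 -4.14493668e+01 -2.28755540e+01 -4.05320548e-03
  8.01192247e-02  4.72204718e-06] [573.52646574  50.56685835 187.99311342] 0.6892357532017337
177 [294.80448888 219.3355288 ]
250 [296.33662895 207.72198331]
235 [296.00047569 210.27000834]
```

View pics/crop3.png

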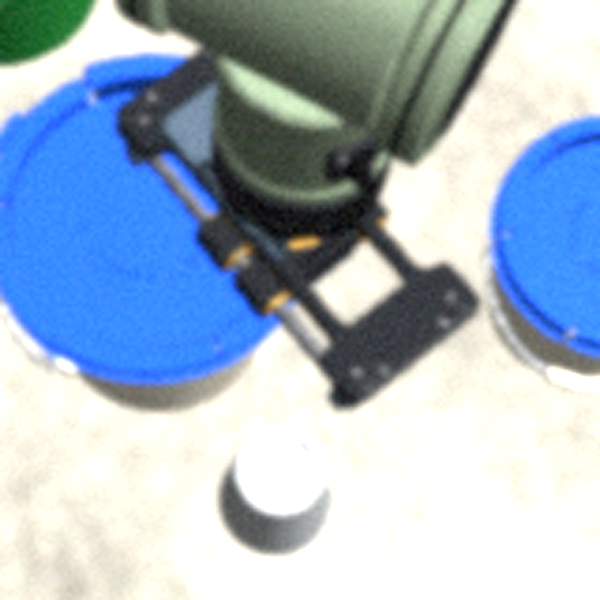

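No contact at tip 174 here. I'll use section 2, which looks clearly proud, as a height reference.

>>> play_rows([
  [0,0,24,0,1],
  [-25,-14,0,0,1],
  [-25,-14,0,0,1],
  [-25,-14,0,0,1],
  [0,0,-6,0,1],
  [0,0,-3,0,1],
  [0,0,0,0,1],
])

```text
time_s: 6.42
ee_pos: [499.2, 9.0, 202.6]
ee_rot: [180.0, -0.0, 161.9]
force: [-0.3, 0.3, -0.0]
gripper_width: 0.6
```

>>> play_rows([
  [0,0,-2,0,1],
  [0,0,0,0,1],
])

```text
time_s: 6.68
ee_pos: [498.8, 8.8, 200.8]
ee_rot: [-180.0, -0.0, 161.9]
force: [-0.0, -0.3, -0.4]
gripper_width: 0.8
```

>>> play_rows([
  [0,0,-2,0,1],
  [0,0,0,0,1],
])

```text
time_s: 6.92
ee_pos: [498.5, 8.6, 198.9]
ee_rot: [-180.0, -0.0, 161.9]
force: [0.5, 0.0, 0.4]
gripper_width: 0.4
```

>>> play_rows([
  [0,0,-2,0,1],
  [0,0,0,0,1],
])

```text
time_s: 7.18
ee_pos: [498.4, 8.6, 196.9]
ee_rot: [180.0, -0.0, 161.9]
force: [-0.5, -0.2, 0.4]
gripper_width: 0.3
```

>>> play_rows([
  [0,0,-2,0,1],
  [0,0,0,0,1],
])

```text
time_s: 7.42
ee_pos: [498.5, 8.6, 194.9]
ee_rot: [-180.0, -0.0, 161.9]
force: [0.4, 0.7, -0.7]
gripper_width: 0.6
```

>>> play_rows([
  [0,0,-2,0,1],
  [0,0,0,0,1],
])

```text
time_s: 7.68
ee_pos: [498.5, 8.6, 192.9]
ee_rot: [-180.0, -0.0, 161.9]
force: [-0.4, -0.1, 0.1]
gripper_width: 0.5
```

>>> play_rows([
  [0,0,-2,0,1],
  [0,0,0,0,1],
])

```text
time_s: 7.92
ee_pos: [498.4, 8.6, 190.9]
ee_rot: [180.0, -0.0, 161.9]
force: [-0.0, -0.4, -0.2]
gripper_width: 0.6
```

>>> play_rows([
  [0,0,-2,0,1],
  [0,0,0,0,1],
])

```text
time_s: 8.18
ee_pos: [498.5, 8.6, 188.9]
ee_rot: [-180.0, -0.0, 161.9]
force: [0.5, 0.7, -0.2]
gripper_width: 0.5
```

Run:
```python
from h import *
a=cv2.imread('pics/top0.png');b=cv2.imread('pics/side0.png')
# comb: orange; soap bar
for n,im in(('top',a),('side',b)):
    h=cv2.cvtColor(im,cv2.COLOR_BGR2HSV)
    for nm,lo,hi in(('comb',(5,120,60),(18,255,255)),('soap',(15,30,120),(30,120,255))):
        m=cv2.inRange(h,lo,hi);cs=cv2.findContours(m,cv2.RETR_EXTERNAL,cv2.CHAIN_APPROX_NONE)[0];c=max(cs,key=cv2.contourArea)
        M=cv2.moments(c);u,v=M['m10']/M['m00'],M['m01']/M['m00'];print(n,nm,(round(u),round(v)),[ray(n,u,v,z).round(1) for z in(-10,5,30)])
```

```text
top comb (371, 160) [array([ 694. , -193.7,  -10. ]), array([ 690.7, -190.8,    5. ]), array([ 685.3, -186. ,   30. ])]
top soap (298, 304) [array([369.5, -30.5, -10. ]), array([371.1, -30. ,   5. ]), array([373.7, -29.3,  30. ])]
side comb (183, 229) [array([ 693.8, -192.8,  -10. ]), array([ 695.5, -187.5,    5. ]), array([ 698.3, -178.7,   30. ])]
side soap (310, 157) [array([354.4, -34.3, -10. ]), array([361.1, -31.3,   5. ]), array([372.3, -26.4,  30. ])]
```

>>> play_rows([
  [0,0,-2,0,1],
  [0,0,0,0,1],
])

```text
time_s: 8.43
ee_pos: [498.5, 8.6, 186.9]
ee_rot: [-180.0, -0.0, 161.9]
force: [-0.8, 0.0, -0.6]
gripper_width: 0.6
```

Run:
```python
from h import *
b=env.grab_frame('side')[:,:,::-1];a=env.grab_frame('top')[:,:,::-1]
en=lambda c:cv2.convertScaleAbs(cv2.resize(c,(400,560),interpolation=cv2.INTER_CUBIC),alpha=2)
cv2.imwrite('pics/crop4.png',np.hstack([en(a[110:306,220:360]),en(b[90:286,200:340])]))
```

```text
(no output)
```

View pics/crop4.png

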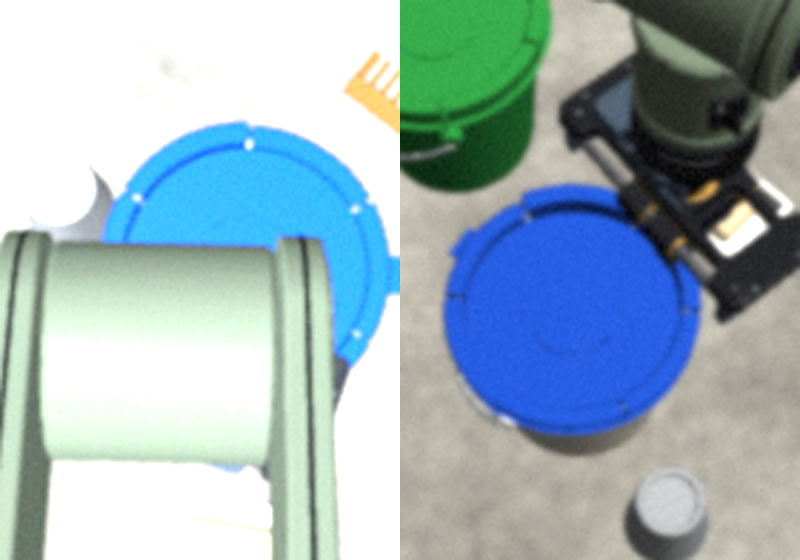

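>>> play_rows([
  [0,0,-2,0,1],
  [0,0,0,0,1],
])

```text
time_s: 8.78
ee_pos: [498.4, 8.6, 184.9]
ee_rot: [-180.0, -0.0, 161.9]
force: [-0.4, 0.6, -0.6]
gripper_width: 0.6
```

>>> play_rows([
  [0,0,-2,0,1],
  [0,0,0,0,1],
])

```text
time_s: 9.02
ee_pos: [498.5, 8.6, 182.9]
ee_rot: [-180.0, -0.0, 161.9]
force: [-1.0, 0.0, -0.1]
gripper_width: 0.7
```

Run:
```python
from h import *
for z in(240,250,260,300):print(z,proj('side',[573+36,51-12,z]))
```

```text
240 [280.33565563 221.20826705]
250 [280.37386531 219.62479308]
260 [280.41300333 218.00284685]
300 [280.57955011 211.10086527]
```

Run:
```python
from h import *
for z in(250,270,290):print(z,[proj('top',[x,y,z]).round(1) for x,y in((581.8,-45.8),(509.5,-22.2))],[proj('side',[x,y,z]).round(1) for x,y in((581.8,-45.8),(509.5,-22.2),(637,124),(564,147.5))])
a=cv2.imread('pics/top2.png')[140:270,215:345];b=cv2.imread('pics/side2.png')[140:270,220:350]
en=lambda c:cv2.convertScaleAbs(cv2.resize(c,(400,400),interpolation=cv2.INTER_CUBIC),alpha=2.5)
cv2.imwrite('pics/crop5.png',np.hstack([en(a),en(b)]))
```

```text
250 [array([313.3, 192. ]), array([298.7, 234.8])] [array([251.2, 184.8]), array([282.4, 162.2]), array([311.2, 257. ]), array([343.2, 231.4])]
270 [array([314. , 190.2]), array([299.1, 234.3])] [array([250.6, 180.7]), array([282.5, 157.8]), array([312. , 254.6]), array([344.9, 228.4])]
290 [array([314.8, 188.4]), array([299.5, 233.7])] [array([249.9, 176.5]), array([282.6, 153.1]), array([313., 252.]), array([346.6, 225.2])]
```

View pics/crop5.png

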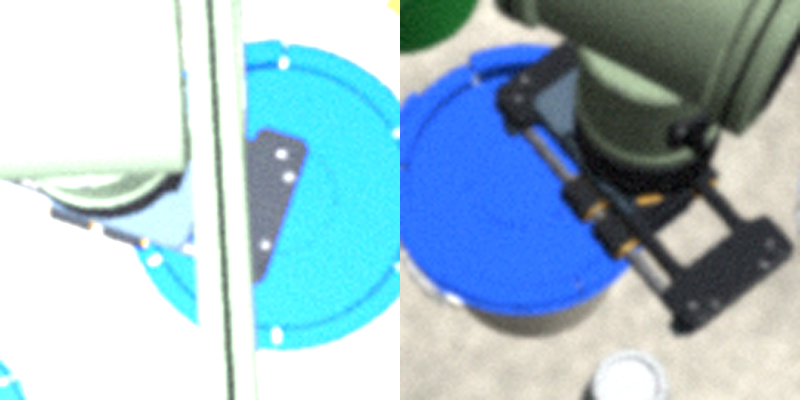

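Gripper XY agrees with both images, so the mismatch must be vertical. I'll keep descending slowly and watch the force.

>>> play_rows([
  [0,0,-2,0,1],
  [0,0,0,0,1],
])

```text
time_s: 9.28
ee_pos: [498.5, 8.6, 180.9]
ee_rot: [-180.0, -0.0, 161.9]
force: [0.1, 0.1, -0.1]
gripper_width: 0.4
```

>>> play_rows([
  [0,0,-2,0,1],
  [0,0,0,0,1],
])

```text
time_s: 9.52
ee_pos: [498.5, 8.6, 178.9]
ee_rot: [-180.0, -0.0, 161.9]
force: [0.9, -0.6, 0.1]
gripper_width: 0.6
```

>>> play_rows([
  [0,0,-2,0,1],
  [0,0,0,0,1],
])

```text
time_s: 9.78
ee_pos: [498.5, 8.6, 176.9]
ee_rot: [-180.0, -0.0, 161.9]
force: [-0.7, 0.0, 0.5]
gripper_width: 0.5
```

Run:
```python
from h import *
from scipy.optimize import least_squares
a=cv2.imread('pics/top0.png');b=cv2.imread('pics/side0.png')
for n,im,(u,v) in(('top',a,(306,203)),('side',b,(259,197))):
    h=cv2.cvtColor(im,cv2.COLOR_BGR2HSV)
    m=cv2.inRange(h,(100,120,20),(135,255,255))
    m=cv2.morphologyEx(m,cv2.MORPH_OPEN,np.ones((9,9)))
    cs=cv2.findContours(m,cv2.RETR_EXTERNAL,cv2.CHAIN_APPROX_NONE)[0]
    c=[c for c in cs if cv2.pointPolygonTest(c,(u,v),False)>0][0]
    # subtract pixel-boundary: contour is centers of boundary px => +0.5 px
    for z in(188,178,165,150,130):
        P=np.array([ray(n,p[0][0],p[0][1],z)[:2] for p in c])
        r=least_squares(lambda q:np.hypot(P[:,0]-q[0],P[:,1]-q[1])-q[2],[*P.mean(0),90],loss='soft_l1')
        d=np.hypot(*(P-r.x[:2]).T); k=np.degrees(np.arctan2(*(P-r.x[:2]).T[::-1]))
        print(n,z,r.x.round(1),[np.round(np.median(d[np.abs((k-t+180)%360-180)<22]),1) for t in(89,149,209,269,329,29)])
```

```text
top 188 [570.6 -35.7  90.4] [np.float64(91.1), np.float64(90.7), np.float64(90.9), np.float64(91.2), np.float64(90.2), np.float64(92.4)]
top 178 [571.8 -36.2  91.5] [np.float64(92.3), np.float64(91.8), np.float64(92.0), np.float64(92.4), np.float64(91.3), np.float64(93.5)]
top 165 [573.3 -36.7  93. ] [np.float64(93.7), np.float64(93.3), np.float64(93.5), np.float64(93.9), np.float64(92.8), np.float64(95.0)]
top 150 [575.1 -37.4  94.7] [np.float64(95.5), np.float64(95.0), np.float64(95.2), np.float64(95.6), np.float64(94.5), np.float64(96.8)]
top 130 [577.5 -38.2  97. ] [np.float64(97.7), np.float64(97.2), np.float64(97.5), np.float64(97.9), np.float64(96.8), np.float64(99.1)]
side 188 [574.4 -32.9  92.6] [np.float64(90.5), np.float64(91.9), np.float64(94.2), np.float64(91.8), np.float64(91.7), np.float64(94.3)]
side 178 [571.5 -35.4  93.7] [np.float64(91.7), np.float64(93.0), np.float64(95.4), np.float64(93.0), np.float64(92.9), np.float64(95.5)]
side 165 [567.8 -38.5  95.2] [np.float64(93.1), np.float64(94.5), np.float64(96.9), np.float64(94.4), np.float64(94.3), np.float64(97.0)]
side 150 [563.5 -42.1  96.9] [np.float64(94.8), np.float64(96.1), np.float64(98.6), np.float64(96.1), np.float64(96.0), np.float64(98.7)]
side 130 [557.8 -46.9  99.2] [np.float64(97.0), np.float64(98.4), np.float64(100.9), np.float64(98.4), np.float64(98.3), np.float64(101.1)]
```

Both views agree that the lid centre is (571.7, -35.8) at z=178. The lid is where expected, so the tool reading or tip must be off vertically. I'll continue the slow descent to find contact.

>>> play_rows([
  [0,0,-2,0,1],
  [0,0,0,0,1],
])

```text
time_s: 10.02
ee_pos: [498.7, 8.7, 176.4]
ee_rot: [180.0, 0.1, 161.9]
force: [-2.4, 0.6, 7.5]
gripper_width: 0.3
```

>>> play_rows([
  [0,0,-2,0,1],
  [0,0,0,0,1],
])

```text
time_s: 10.28
ee_pos: [498.5, 8.7, 174.0]
ee_rot: [180.0, 0.0, 161.9]
force: [-3.1, 0.2, 4.7]
gripper_width: 0.4
```

Run:
```python
from h import *
b=env.grab_frame('side')[:,:,::-1];a=env.grab_frame('top')[:,:,::-1]
cv2.imwrite('pics/top6.png',a);cv2.imwrite('pics/side6.png',b)
s=env.state();print(s['qpos'],s['ee_pos'],s['effort'])
en=lambda c:cv2.convertScaleAbs(cv2.resize(c,(780,590),interpolation=cv2.INTER_CUBIC),alpha=2.5)
cv2.imwrite('pics/crop6.png',en(b[90:220,220:392]))
```

```text
[-3.33580984e-01  1.26537092e+01  1.01943833e+02  2.67945881e-02
  6.53767397e+01 -7.22485129e+01] [498.52350973   8.74547618 173.67831201] [-3.33032515e-01 -3.23954237e+01 -2.13330925e+01 -1.98043515e-01
 -4.76388820e-01 -2.90104367e-05]
```

View pics/crop6.png

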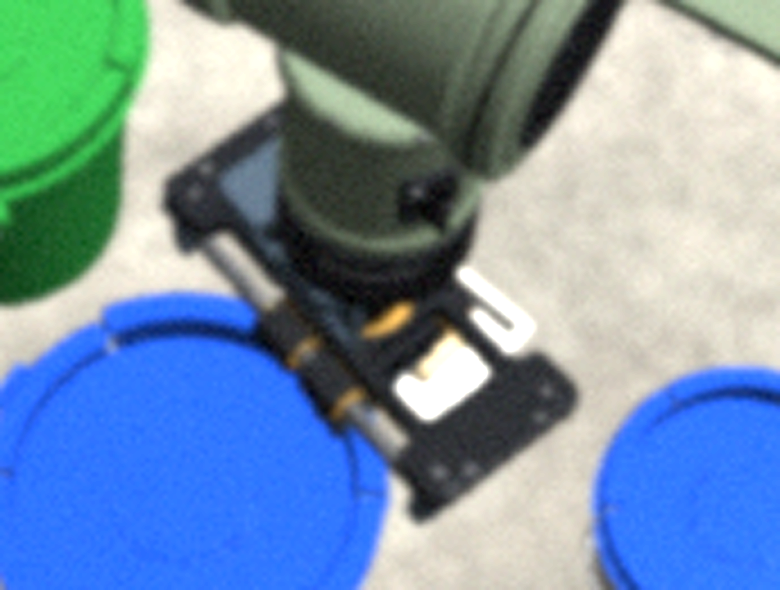

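Contact starts at TCP about 176.5 with 7.5 N, and the force drops as it gives, which is how a proud section behaves. The effective offset is therefore about 25 mm from the stated tip. I'll press on gently.

>>> play_rows([
  [0,0,-2,0,1],
  [0,0,0,0,1],
])

```text
time_s: 10.62
ee_pos: [498.5, 8.5, 170.4]
ee_rot: [-180.0, -0.0, 161.9]
force: [0.2, -0.2, 0.3]
gripper_width: 0.3
```

>>> play_rows([
  [0,0,-2,0,1],
  [0,0,0,0,1],
])

```text
time_s: 10.88
ee_pos: [498.5, 8.5, 168.6]
ee_rot: [-180.0, -0.0, 161.9]
force: [-1.0, 0.0, -0.1]
gripper_width: 0.5
```

Run:
```python
from h import *
b=env.grab_frame('side')[:,:,::-1]
cv2.imwrite('pics/side7.png',b)
o=cv2.imread('pics/side0.png')
en=lambda c:cv2.convertScaleAbs(cv2.resize(c,(400,480),interpolation=cv2.INTER_CUBIC),alpha=2)
cv2.imwrite('pics/crop7.png',np.hstack([en(o[145:265,210:310]),en(b[145:265,210:310])]))
```

```text
(no output)
```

View pics/crop7.png

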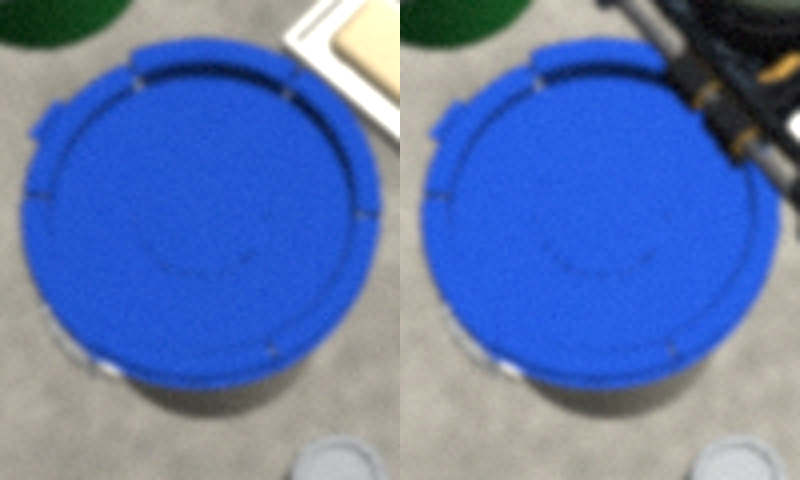

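Section 2's inner wall is no longer dark and the force is back to 0, so it has snapped shut and the bucket has not moved. The working heights are TCP 177 for a proud top and about 167 for a shut one. Section 3 is next.

>>> play_rows([
  [0,0,18,0,1],
  [-1,-29,0,0,1],
  [-1,-29,0,0,1],
  [0,-28,0,0,1],
  [0,0,-8,0,1],
  [0,0,-2,0,1],
  [0,0,-2,0,1],
  [0,0,0,0,1],
])

```text
time_s: 11.92
ee_pos: [496.0, -77.1, 176.4]
ee_rot: [-179.9, -0.0, 162.0]
force: [-4.8, -2.6, 10.2]
gripper_width: 0.5
```

>>> play_rows([
  [0,0,-2,0,1],
  [0,0,-2,0,1],
  [0,0,-2,0,1],
  [0,0,0,0,1],
])

```text
time_s: 12.42
ee_pos: [496.4, -76.6, 168.6]
ee_rot: [180.0, -0.0, 162.0]
force: [-0.1, 0.1, -0.1]
gripper_width: 0.7
```

>>> play_rows([
  [0,0,18,0,1],
  [15,25,0,0,1],
  [15,25,0,0,1],
  [15,26,0,0,1],
  [16,26,0,0,1],
  [16,25,0,0,1],
  [0,0,-8,0,1],
  [0,0,-2,0,1],
  [0,0,-2,0,1],
  [0,0,0,0,1],
])

```text
time_s: 13.68
ee_pos: [573.3, 49.9, 176.5]
ee_rot: [179.8, 0.0, 161.8]
force: [-0.7, 3.0, 6.5]
gripper_width: 0.5
```

>>> play_rows([
  [0,0,-2,0,1],
  [0,0,-2,0,1],
  [0,0,-2,0,1],
  [0,0,0,0,1],
])

```text
time_s: 14.18
ee_pos: [572.9, 48.7, 168.4]
ee_rot: [-179.9, -0.1, 161.9]
force: [-0.7, 0.1, 0.3]
gripper_width: 0.5
```

Section 1 was proud too and has now snapped. Next is section 6 at about (647, 6).

>>> play_rows([
  [0,0,18,0,1],
  [25,-14,0,0,1],
  [25,-14,0,0,1],
  [24,-14,0,0,1],
  [0,0,-8,0,1],
  [0,0,-2,0,1],
  [0,0,-2,0,1],
  [0,0,0,0,1],
])

```text
time_s: 15.18
ee_pos: [647.2, 7.4, 176.4]
ee_rot: [-180.0, 0.1, 161.9]
force: [-0.5, -2.6, 4.3]
gripper_width: 0.2
```

>>> play_rows([
  [0,0,-2,0,1],
  [0,0,-2,0,1],
  [0,0,-2,0,1],
  [0,0,0,0,1],
])

```text
time_s: 15.68
ee_pos: [646.5, 8.2, 168.2]
ee_rot: [-180.0, -0.1, 161.9]
force: [-0.3, -0.7, -1.4]
gripper_width: 0.4
```

Four have been pressed. I'll probe sections 5 and 4 the same way, stopping just above the shut height.

>>> play_rows([
  [0,0,18,0,1],
  [0,-29,0,0,1],
  [0,-30,0,0,1],
  [0,-29,0,0,1],
  [0,0,-8,0,1],
  [0,0,-2,0,1],
  [0,0,-2,0,1],
  [0,0,0,0,1],
])

```text
time_s: 16.68
ee_pos: [647.5, -79.5, 174.9]
ee_rot: [180.0, -0.0, 162.0]
force: [0.2, 0.4, -0.7]
gripper_width: 0.4
```

>>> play_rows([
  [0,0,-2,0,1],
  [0,0,-2,0,1],
  [0,0,-2,0,1],
  [0,0,0,0,1],
])

```text
time_s: 17.18
ee_pos: [647.5, -80.5, 168.8]
ee_rot: [180.0, -0.0, 161.9]
force: [-0.3, -0.2, 0.5]
gripper_width: 0.5
```

>>> play_rows([
  [0,0,18,0,1],
  [-25,-14,0,0,1],
  [-25,-14,0,0,1],
  [-25,-14,0,0,1],
  [0,0,-8,0,1],
  [0,0,-2,0,1],
  [0,0,-2,0,1],
  [0,0,0,0,1],
])

```text
time_s: 18.18
ee_pos: [573.1, -122.0, 174.7]
ee_rot: [180.0, -0.0, 161.9]
force: [-0.2, 1.3, 0.0]
gripper_width: 0.4
```

>>> play_rows([
  [0,0,-2,0,1],
  [0,0,-2,0,1],
  [0,0,-2,0,1],
  [0,0,0,0,1],
])

```text
time_s: 18.68
ee_pos: [572.4, -122.4, 168.9]
ee_rot: [180.0, -0.0, 161.9]
force: [-0.0, -0.1, 0.1]
gripper_width: 0.5
```

Sections 5 and 4 gave no contact, so both were already shut. I'll raise the arm, retreat towards the start side so the lid is in view, and look.

>>> play_rows([
  [0,0,40,0,1],
  [0,0,40,0,1],
  [-25,31,0,0,1],
  [-25,31,0,0,1],
  [-25,31,0,0,1],
  [-25,31,0,0,1],
  [-25,31,0,0,1],
  [-25,31,0,0,1],
  [-25,31,0,0,1],
  [-20,31,0,0,1],
  [-20,31,0,0,1],
  [-20,31,0,0,1],
  [-20,31,0,0,1],
  [-20,31,0,0,1],
  [-10,31,0,0,1],
  [-10,31,0,0,1],
  [0,31,0,0,1],
  [0,31,0,0,1],
  [0,31,0,0,1],
  [0,0,0,0,1],
])

```text
time_s: 21.18
ee_pos: [277.5, 405.9, 248.8]
ee_rot: [-180.0, -0.0, 162.0]
force: [0.0, -0.7, 0.4]
gripper_width: 0.3
```

Run:
```python
from h import *
f={n:env.grab_frame(n)[:,:,::-1] for n in('top','side')}
for n in f: cv2.imwrite(f'pics/{n}9.png',f[n])
a,b=f['top'],f['side'];oa,ob=cv2.imread('pics/top0.png'),cv2.imread('pics/side0.png')
en=lambda c:cv2.convertScaleAbs(cv2.resize(c,(300,300),interpolation=cv2.INTER_CUBIC),alpha=2)
cv2.imwrite('pics/crop9.png',np.vstack([np.hstack([en(oa[140:270,245:375]),en(ob[145:255,205:315])]),np.hstack([en(a[140:270,245:375]),en(b[145:255,205:315])])]))
for n,im,(u,v) in(('top',a,(306,203)),('side',b,(259,197))):
    m=cv2.inRange(cv2.cvtColor(np.ascontiguousarray(im),cv2.COLOR_BGR2HSV),(100,120,20),(135,255,255))
    m=cv2.morphologyEx(m,cv2.MORPH_OPEN,np.ones((9,9)))
    c=[c for c in cv2.findContours(m,0,cv2.CHAIN_APPROX_NONE)[0] if cv2.pointPolygonTest(c,(u,v),False)>0][0]
    e=cv2.fitEllipse(c);print(n,e,ray(n,*e[0],178).round(1))
# change outside lid
for n,o,i in(('top',oa,a),('side',ob,b)): cv2.imwrite(f'pics/{n}diff.png',cv2.convertScaleAbs(cv2.absdiff(o,np.ascontiguousarray(i)),alpha=4))
cv2.imwrite('pics/diff.png',cv2.resize(np.hstack([cv2.imread('pics/topdiff.png'),cv2.imread('pics/sidediff.png')]),(800,300)))
```

```text
top ((306.1602478027344, 203.63815307617188), (96.34578704833984, 99.41349792480469), 97.33372497558594) [570.3 -37.2 178. ]
side ((259.24114990234375, 198.91513061523438), (85.3698959350586, 88.03565979003906), 78.20349884033203) [576.9 -34.  178. ]
```

View pics/crop9.png

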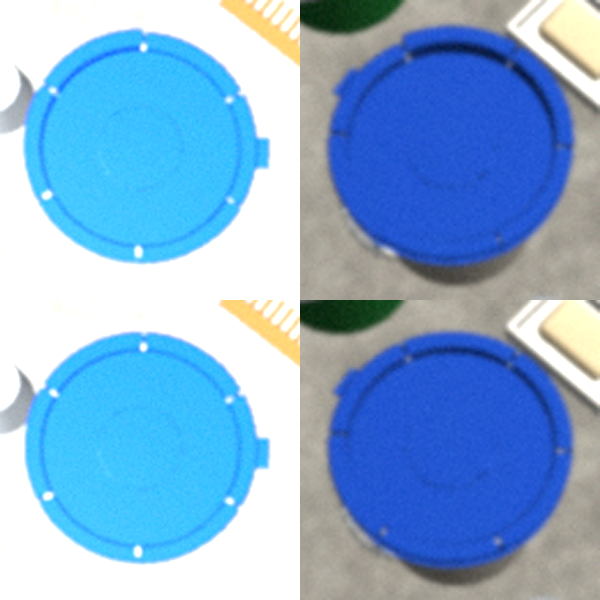

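View pics/diff.png

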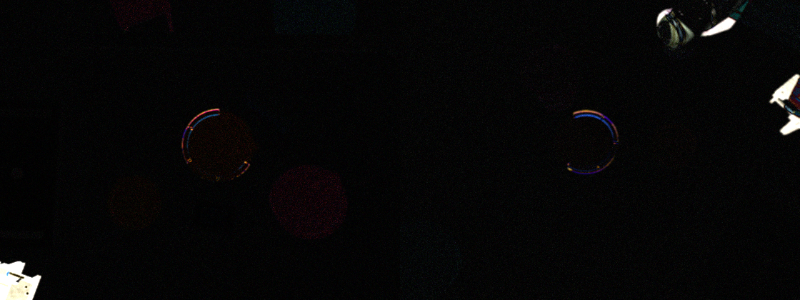

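Compared with the start, only rim sections 6, 1, 2 and 3 have changed. The rim is now even with no steps at the slots, and the bucket, dish, comb and tumbler are unmoved. The arm is clear, so I'll hand in.

```bash
python3 -c "
from workcell import env
print(env.job_done())"
```

```text
the job is handed in; nothing more can be done
None
```

I pressed rim sections 2, 3, 1 and 6 of the large blue-lidded bucket straight down with the closed fingertips. On each one the force rose to between 4 and 10 N, then fell to about zero as it clicked shut. I probed sections 5 and 4 down to about 2 mm above the shut height and met no resistance, so they were already shut. The arm finished clear of everything, and I handed the job in with the clock at about 21 s of the 45 allowed.

**Final check:** in the before-and-after pictures only the rim of sections 6, 1, 2 and 3 changed. The rim is now even all round, and the bucket, soap dish, comb and tumbler did not visibly move.

**What disagreed:** first contact came with the TCP reading about 177 mm, where the stated 14 mm fingertip length put it at about 202 mm. That is about 25 mm lower than expected; I did not find the cause, so I set the working heights from the measured contact instead. Because of it, the first descent on section 1 stopped in free air, and I came back to press it later.

No verdict was reported.

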